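Wipe the offcuts off the bench plate, scoop them into the scrap box

ROBOT

A 6-joint arm with a two-finger parallel gripper is mounted at the origin on the work surface. World frame = base frame: x ahead of the robot, y to its left, z up, the work surface at z = 0. Lengths are in m, angles in rad, forces in N, time in s.
With the tool pointing down it reaches from about 0.15 to 0.775 m from the base axis. Payload 6.1 kg.
Tool frame: the origin (TCP) lies on the centre line of the jaws, within the pads' length; the fingertips stand 19 mm ahead of it and the grasp point (between the pads) is the TCP; x points along the fingers, z is the direction in which the jaws open and shut, and the axes are right-handed (so a half turn about x gives the same grasp; the last joint's range is limited). The gripper opens to 85 mm and grips with 20 to 120 N. Pads are 22 mm wide; open, the fingers measure 114 mm over their backs; the gripper's body (76 mm by 85 mm) begins 54 mm behind the grasp point. The pads swing forward as they close: fully open they stand 13 mm farther back than shut.
Start: joints at [1.213, 0.126, -0.04, 1.405, 0, 1.571], TCP at [0.184, 0.492, 0.25] pointing down, gripper open.
Joint ranges: [-2.72, 2.72], [-0.95, 1.95], [-1.27, 1.35], [-1.78, 2.02], [-1.46, 1.47], [-3.14, 3.14]. Speed limits (rad/s): [2.39, 2.39, 3.01, 3.14, 3.14, 3.14].

INTERFACE

Orientations are given as [roll, pitch, yaw] about the fixed x, y, z axes, in that order (R = Rz(yaw) Ry(pitch) Rx(roll)).
In Python, from plant import bot gives the robot as it stands. The module is installed in compiled form; this text tells all that it offers.
- The arm moves only by the shell command python3 -m pendant 'ROWS'. ROWS is JSON, a list of rows, each a list of 3 entries, a list of its own where there are three numbers: the opening, from 0 (shut) to 1 (fully open), then the shift along the tool's x, y, z normalised to -1 to 1, where 1 is 0.12 m, then the turn about the tool's x normalised to -1 to 1, where 1 is pi/2 rad. A call has 1 to 12 rows; each row is the pose to reach, as a shift and turn from the pose commanded when the call began, along the tool's axes at that moment; what a row does not reach only later rows make up. A row lasts 1/8 s, in which the tool goes at most 62.5 mm and 10.7 degrees, less where a joint would pass 70% of its speed; a pose out of reach is approached as far as the arm can. A call with a number of a shift or a turn outside -1 to 1 is refused whole. A call with a gripper value outside its range is refused whole. The fingers move at their own pace and stop on an object; the grip force is fixed at half the most. Time passes only in rows, so rows that repeat a pose let the fingers close. It gives the time, the measured TCP pose, the force and the opening at its end, in the units of the state.
- bot.get_obs(): the state, without advancing time (a new reading comes with each control period).
- bot.get_image(name): name is "scene" or "top" or "wrist"; returns a dict with "image" (480x640x3 uint8, red, green, blue), "intrinsics" (3x3 intrinsics, pixels), "extrinsics" (4x4, takes a point from world to camera coordinates). Camera axes: x right, y down, z forward; pixel columns grow to the right and rows downward; lengths in m; the calibration is good to about 2 mm. A picture is of the moment at which its call begins. There is no depth.
- bot.sign_off(): hands the job in, once; it reports no verdict.
The state is a dict: "t": time; "joint_pos": joint angles; "qvel": joint speeds; "joint_torque": joint torques, N m; "tool_pos": TCP position; "tool_rot": TCP orientation; "contact_force": force on the tool from outside, world axes, zero at the start; "moment": the same for the moment, N m; "gripper_width": finger opening in m.
Only numpy, scipy, OpenCV 4.12 (cv2) and the standard library are available. Lean on these libraries where they do the work, as an engineer would, in place of code of your own. Each camera call takes 0.05 s, during which the arm holds its last target. There are 200 camera calls.

TASK

Clear the bench plate: stand the scoop with its open mouth against an open end of the plate, wipe every wooden offcut off the plate into the scoop with the scraper block (do not touch offcuts on the plate with the gripper), then carry the loaded scoop level to the scrap box and tip the offcuts in. Finish with the scraper standing back on the cork mat, the scoop standing flat on the bench and the other tools and materials left where they were; an offcut that falls on the bench may be picked up with the gripper and put in the scoop or the box.

Things in the scene. Friction and masses are not known exactly. Their poses are not given: they have to be found in the camera images.
- plate: fixed dark steel bench plate, 180 x 180 mm, top 30 mm above the bench; origin at the centre of its underside. Along its sides (its x = -90 and +90 mm) run rims 6 mm thick that rise 15 mm above the top, leaving a channel 168 mm wide along y; the ends at y = -90 and +90 mm are open edges. At the start the scoop stands 30 to 70 mm off the -y end, facing it; the mat lies past the +y end.
- scoop: flat aluminium scoop (0.4 kg): pan 180 mm wide (its x), 130 mm deep (its y), floor 4 mm thick, walls 40 mm high and 4 mm thick on three sides; the mouth, without wall or lip, is the +y side (at y = +65 mm). Origin at the centre of the underside, z up. Wood slides out when it is tipped mouth down by more than about 36 degrees.
- scoop_bar (a point): middle of the scoop's wooden grip bar, over its balance point. The bar spans the pan from side to side (180 mm along the scoop's x), is 16 mm thick (y) and 20 mm high, from 78 to 98 mm above the scoop's underside, centred 15 mm behind the scoop's origin (y = -15 mm); free beneath. Axes as the scoop.
- scraper: scraper block (0.25 kg): wooden block with a rubber foot, 100 mm long (its x), 56 mm thick (y), 24 mm high, with a wooden grip rib on top, 80 mm long (along x), 16 mm thick, from 24 to 72 mm above the underside. Origin at the centre of the underside. It starts standing upright on the cork mat.
- mat: cork mat fixed on the bench, 200 mm (its x) x 100 mm (y), 4 mm thick; origin at the centre of its underside.
- scrap_box: open plywood box fixed on the bench, 180 mm (its x) x 230 mm (y), 75 mm high, walls and floor 6 mm thick; origin at the centre of its underside.
- offcut1: wooden offcut, plain pale wood, about 60 mm long (its y), 20 mm wide (x), 14 mm thick; origin at the centre of its underside as cut. At the start it lies flat on the plate. May be absent.
- offcut2: wooden offcut, plain pale wood, about 60 mm long (its y), 20 mm wide (x), 14 mm thick; origin at the centre of its underside as cut. At the start it lies flat on the plate. May be absent.
- offcut3: wooden offcut, plain pale wood, about 60 mm long (its y), 16 mm wide (x), 16 mm thick; origin at the centre of its underside as cut. At the start it lies flat on the plate. May be absent.
- offcut4: wooden offcut, plain pale wood, about 55 mm long (its y), 24 mm wide (x), 12 mm thick; origin at the centre of its underside as cut. At the start it lies flat on the plate. May be absent.
- offcut5: wooden offcut, plain pale wood, about 60 mm long (its y), 20 mm wide (x), 14 mm thick; origin at the centre of its underside as cut. At the start it lies flat on the plate. May be absent.
- mallet: wooden mallet lying on the far side of the bench, 250 mm long; leave it alone; origin under the middle of its head.
- coil: coil of copper strip, 110 mm across, 30 mm high; leave alone; origin at the centre of its underside.
- tape: roll of paper tape, 100 mm across, 24 mm high; leave alone; origin at the centre of its underside.
- tin: blue tin cup, 80 mm across, 110 mm high, far side; leave alone; origin at the centre of its underside.
- driver: screwdriver 200 mm long, lying past the mat; leave alone; origin beneath its middle.
- slat: wooden slat 30 x 220 x 12 mm beyond the scrap box; leave alone; origin at the centre of its underside.

How it is judged:
On the way, in this order (a step that is already met when the one before it is completed fails the run):
1. every offcut is off the plate and lies in the scoop (or in the scrap box, if it had fallen on the bench) (((x of offcut1 in the frame of scoop between -0.09 and 0.09 m and y of offcut1 in the frame of scoop between -0.066 and 0.066 m and z of offcut1 in the frame of scoop between -0.005 and 0.06 m) or (x of offcut1 in the frame of scrap_box between -0.087 and 0.087 m and y of offcut1 in the frame of scrap_box between -0.112 and 0.112 m and z of offcut1 in the frame of scrap_box between -0.01 and 0.065 m)) and ((x of offcut2 in the frame of scoop between -0.09 and 0.09 m and y of offcut2 in the frame of scoop between -0.066 and 0.066 m and z of offcut2 in the frame of scoop between -0.005 and 0.06 m) or (x of offcut2 in the frame of scrap_box between -0.087 and 0.087 m and y of offcut2 in the frame of scrap_box between -0.112 and 0.112 m and z of offcut2 in the frame of scrap_box between -0.01 and 0.065 m)) and ((x of offcut3 in the frame of scoop between -0.09 and 0.09 m and y of offcut3 in the frame of scoop between -0.066 and 0.066 m and z of offcut3 in the frame of scoop between -0.005 and 0.06 m) or (x of offcut3 in the frame of scrap_box between -0.087 and 0.087 m and y of offcut3 in the frame of scrap_box between -0.112 and 0.112 m and z of offcut3 in the frame of scrap_box between -0.01 and 0.065 m)) and ((x of offcut4 in the frame of scoop between -0.09 and 0.09 m and y of offcut4 in the frame of scoop between -0.066 and 0.066 m and z of offcut4 in the frame of scoop between -0.005 and 0.06 m) or (x of offcut4 in the frame of scrap_box between -0.087 and 0.087 m and y of offcut4 in the frame of scrap_box between -0.112 and 0.112 m and z of offcut4 in the frame of scrap_box between -0.01 and 0.065 m)) and ((x of offcut5 in the frame of scoop between -0.09 and 0.09 m and y of offcut5 in the frame of scoop between -0.066 and 0.066 m and z of offcut5 in the frame of scoop between -0.005 and 0.06 m) or (x of offcut5 in the frame of scrap_box between -0.087 and 0.087 m and y of offcut5 in the frame of scrap_box between -0.112 and 0.112 m and z of offcut5 in the frame of scrap_box between -0.01 and 0.065 m))), for 0.2 s.
2. the scoop is lifted and brought level over the scrap box with the offcuts still in it (or already in the box) (all of step 1 and height (world z) of scoop above 0.04 m and angle between scoop's own z axis and vertical below 0.4 rad and horizontal distance between scoop and scrap_box below 0.22 m), for 0.1 s.
At the end, for the whole second after the job is handed in: All offcuts lie at rest in the scrap box; the scraper stands upright on the cork mat (its centre within 80 mm along and 45 mm across of the mat's centre); the scoop stands flat on the bench (x of offcut1 in the frame of scrap_box between -0.087 and 0.087 m and y of offcut1 in the frame of scrap_box between -0.112 and 0.112 m and z of offcut1 in the frame of scrap_box between -0.01 and 0.065 m and x of offcut2 in the frame of scrap_box between -0.087 and 0.087 m and y of offcut2 in the frame of scrap_box between -0.112 and 0.112 m and z of offcut2 in the frame of scrap_box between -0.01 and 0.065 m and x of offcut3 in the frame of scrap_box between -0.087 and 0.087 m and y of offcut3 in the frame of scrap_box between -0.112 and 0.112 m and z of offcut3 in the frame of scrap_box between -0.01 and 0.065 m and x of offcut4 in the frame of scrap_box between -0.087 and 0.087 m and y of offcut4 in the frame of scrap_box between -0.112 and 0.112 m and z of offcut4 in the frame of scrap_box between -0.01 and 0.065 m and x of offcut5 in the frame of scrap_box between -0.087 and 0.087 m and y of offcut5 in the frame of scrap_box between -0.112 and 0.112 m and z of offcut5 in the frame of scrap_box between -0.01 and 0.065 m and linear speed of each of offcut1, offcut2, offcut3, offcut4, offcut5 below 0.05 m/s and x of scraper in the frame of mat between -0.08 and 0.08 m and y of scraper in the frame of mat between -0.045 and 0.045 m and z of scraper in the frame of mat between 0 and 0.012 m and angle between scraper's own z axis and vertical below 0.12 rad and linear speed of each of scraper, scoop below 0.03 m/s and height (world z) of scoop below 0.008 m and angle between scoop's own z axis and vertical below 0.08 rad); the robot touches nothing.
It fails at once if the gripper's fingers touch an offcut that lies on the plate ((contact force between the fingers and offcut1 above 0.5 N and x of offcut1 in the frame of plate between -0.09 and 0.09 m and y of offcut1 in the frame of plate between -0.1 and 0.1 m and z of offcut1 in the frame of plate between 0.02 and 0.06 m) or (contact force between the fingers and offcut2 above 0.5 N and x of offcut2 in the frame of plate between -0.09 and 0.09 m and y of offcut2 in the frame of plate between -0.1 and 0.1 m and z of offcut2 in the frame of plate between 0.02 and 0.06 m) or (contact force between the fingers and offcut3 above 0.5 N and x of offcut3 in the frame of plate between -0.09 and 0.09 m and y of offcut3 in the frame of plate between -0.1 and 0.1 m and z of offcut3 in the frame of plate between 0.02 and 0.06 m) or (contact force between the fingers and offcut4 above 0.5 N and x of offcut4 in the frame of plate between -0.09 and 0.09 m and y of offcut4 in the frame of plate between -0.1 and 0.1 m and z of offcut4 in the frame of plate between 0.02 and 0.06 m) or (contact force between the fingers and offcut5 above 0.5 N and x of offcut5 in the frame of plate between -0.09 and 0.09 m and y of offcut5 in the frame of plate between -0.1 and 0.1 m and z of offcut5 in the frame of plate between 0.02 and 0.06 m)).
It fails at once if the scoop is tilted by more than 35 degrees while its centre is over 250 mm from the scrap box's centre (angle between scoop's own z axis and vertical above 0.61 rad and horizontal distance between scoop and scrap_box above 0.25 m).
It fails at once if a bystander (mallet, coil, tape, tin, screwdriver, slat) is moved by more than 40 mm (distance of any of mallet, coil, tape, tin, driver, slat from where it was at the start of the episode above 0.04 m).
Of offcut1, offcut2, offcut3, offcut4, offcut5 only 3 to 5 are there at a start; the rules pass over those that are not, and their reading is None.
At some moment in a run one of scraper, offcut1, offcut2, offcut3, offcut4, offcut5 may be knocked a few centimetres aside while the robot is not near it.
It also fails if it takes over 192 s, if anything falls off the work surface, if the arm or the gripper's body presses on something with over 40 N, if the wrist force passes 120 N, or if a joint passes its speed limit or range.

## Working session

There is one attempt and no reset: what is moved stays moved. The work goes in short steps, Python scripts to look and compute and a shell command to move; the robot and the scene stay as the last step left them, time stands still between calls to the robot, and variables do not carry over. Pictures are saved under pics/ and viewed, about 12 in all and at most 16, crops included, and the job is handed in when it is done.

```bash
ls; mkdir -p pics; python3 - <<'E'
from plant import bot
import cv2,numpy as np
o=bot.get_obs()
for k in o: print(k,np.round(o[k],3))
for n in ["top","scene"]:
    d=bot.get_image(n); cv2.imwrite(f"pics/{n}0.png",d["image"][:,:,::-1]); print(n,np.round(d["intrinsics"],1).tolist(),np.round(d["extrinsics"],3).tolist())
E
```

```text
pics
t 0.0
joint_pos [ 1.213  0.126 -0.041  1.405  0.     1.571]
qvel [-0.     0.001  0.001  0.     0.001 -0.   ]
joint_torque [-3.0000e-03 -4.3592e+01  3.5292e+01  1.7000e-02 -0.0000e+00  0.0000e+00]
tool_pos [0.184 0.491 0.25 ]
tool_rot [ 3.115  1.569 -1.955]
contact_force [ 0.209  0.539 -0.478]
moment [0.004 0.015 0.002]
gripper_width 0.085
top [[474.5, 0.0, 314.8], [0.0, 474.5, 238.6], [0.0, 0.0, 1.0]] [[0.001, -1.0, -0.008, 0.001], [-0.986, 0.0, -0.165, 0.611], [0.165, 0.008, -0.986, 1.249], [0.0, 0.0, 0.0, 1.0]]
scene [[437.9, 0.0, 322.0], [0.0, 437.9, 238.5], [0.0, 0.0, 1.0]] [[-0.648, 0.761, -0.016, 0.417], [0.568, 0.469, -0.676, -0.283], [-0.507, -0.448, -0.736, 1.443], [0.0, 0.0, 0.0, 1.0]]
```

View pics/top0.png

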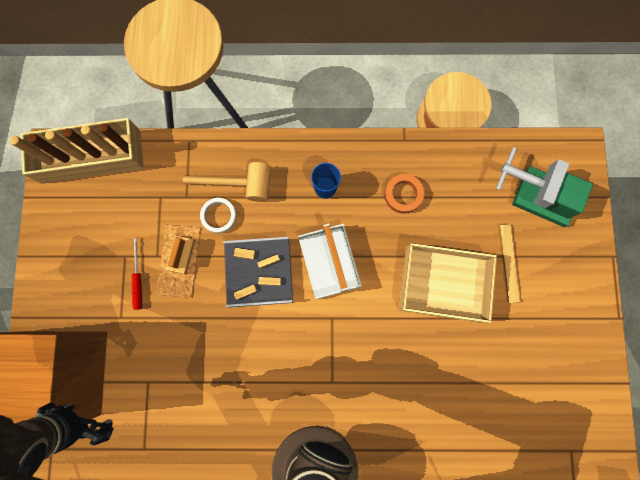

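View pics/scene0.png

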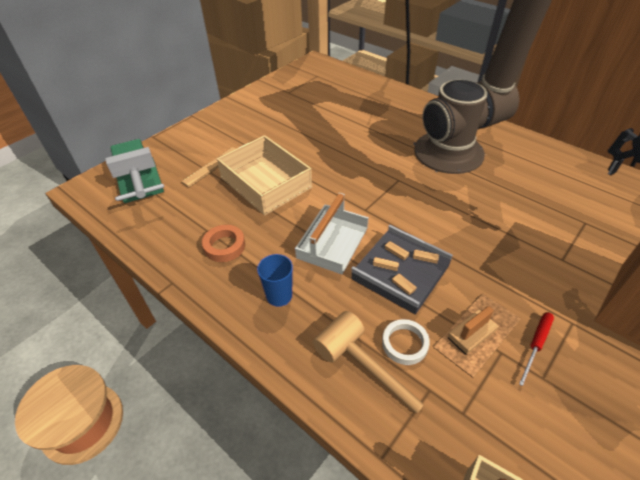

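Top view: plate at about (258,272) with 4 offcuts, scoop at (330,262) with its mouth to the left facing the plate, scraper on the mat at (178,255), box at (450,283). The scene view agrees with this. Next is a zoomed crop for corner pixels.

```bash
cat > h.py <<'E'
import numpy as np,cv2
from plant import bot
from scipy.spatial.transform import Rotation as R
def ray(d,uv,z):
    K=d["intrinsics"];E=d["extrinsics"];Rm=E[:3,:3];c=-Rm.T@E[:3,3]
    r=Rm.T@np.linalg.inv(K)@np.array([uv[0],uv[1],1.]); return c+r*(z-c[2])/r[2]
def proj(d,p):
    E=d["extrinsics"];q=d["intrinsics"]@(E[:3,:3]@np.asarray(p,float)+E[:3,3]); return q[:2]/q[2]
def tool():
    o=bot.get_obs(); return np.array(o["tool_pos"]),R.from_euler("xyz",o["tool_rot"]).as_matrix(),o
def shift(target,yaw=None):
    "units for the move from the present pose to target (world)"
    p,M,o=tool(); s=M.T@(np.asarray(target)-p)/0.12
    print("t",round(float(o["t"]),2),"shift units",np.round(s,3),"zaxis deg",round(np.degrees(np.arctan2(M[1,2],M[0,2])),2))
    return s
E
python3 - <<'E'
import cv2
from h import *
im=cv2.imread("pics/top0.png")
cv2.imwrite("pics/crop0.png",cv2.resize(im[210:330,150:370],None,fx=3.6,fy=3.6,interpolation=cv2.INTER_CUBIC))
p,M,o=tool(); print(np.round(M,3))
E
```

```text
[[-0.001 -0.937  0.35 ]
 [-0.001  0.35   0.937]
 [-1.     0.    -0.001]]
```

View pics/crop0.png

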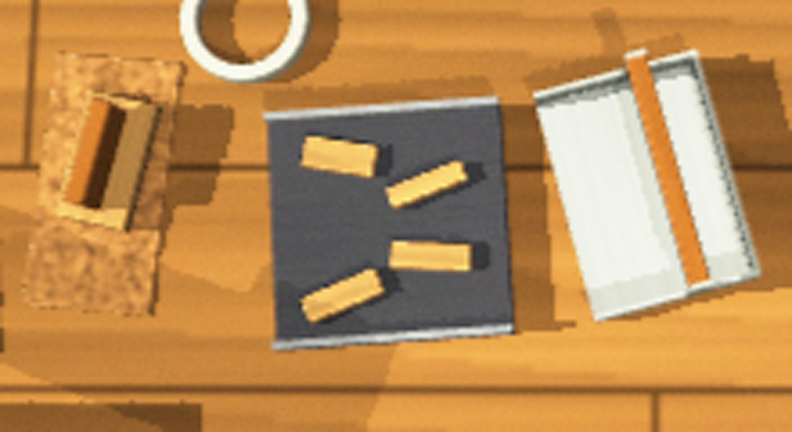

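```bash
cat > m.py <<'E'
from h import *
d=bot.get_image("top"); im=d["image"]; hsv=cv2.cvtColor(im,cv2.COLOR_RGB2HSV)
H,S,V=[hsv[:,:,i].astype(int) for i in range(3)]
def blobs(mask,box,n=1,amin=20):
    u0,u1,v0,v1=box; m=np.zeros_like(mask,np.uint8); m[v0:v1,u0:u1]=mask[v0:v1,u0:u1]
    c,_=cv2.findContours(m,cv2.RETR_EXTERNAL,cv2.CHAIN_APPROX_NONE)
    return sorted([k for k in c if cv2.contourArea(k)>amin],key=cv2.contourArea,reverse=True)[:n]
def rect(c,z,name):
    P=np.array([ray(d,q,z)[:2] for q in c[:,0].astype(float)],np.float32)
    (ctr,wh,a)=cv2.minAreaRect(P*1000); 
    if wh[0]<wh[1]: wh=wh[::-1];a+=90
    a=(a+90)%180-90
    print(name,"ctr",np.round(ctr,1),"LxW",np.round(wh,1),"long axis deg",round(a,1)); return ctr,wh,a
E
python3 - <<'E'
from m import *
E=d["extrinsics"]; print("cam",np.round(-E[:3,:3].T@E[:3,3],3))
def pp(u,v): print(u,v,hsv[v,u])
for c,r in [(650,150),(690,250),(570,150),(720,180),(350,200),(95,150),(80,185),(105,180),(135,160),(340,155),(430,255),(50,280),(450,140)]: pp(150+int(c/3.6),210+int(r/3.6))
for c in blobs((V<110)&(S<90),(215,300,230,315)): rect(c,.03,"plate channel")
E
```

```text
cam [ 0.397 -0.009  1.333]
330 251 [ 17  73 181]
341 279 [ 15 202 226]
308 251 [ 33   9 242]
350 260 [ 36  18 227]
247 265 [105  12  87]
176 251 [ 14 201 183]
172 261 [ 14 197 216]
179 260 [ 14 191  84]
187 254 [ 17 160 180]
244 253 [ 20 147 244]
269 280 [ 20 144 244]
163 287 [ 15 174 189]
275 248 [140   8  93]
plate channel ctr [523.9 157.8] LxW [179.2 168.6] long axis deg -86.0
```

```bash
python3 - <<'E'
from m import *
for c in blobs((S>185)&(H<17)&(V>150),(318,350,222,292)): rect(c,.098,"bar")
for c in blobs((S<60)&(V>150),(290,370,215,305)): 
    rect(c,.02,"scoop white"); 
    a=cv2.approxPolyDP(cv2.convexHull(c),4,True)[:,0]; print(a.tolist())
    for q in a: print(q, "z.004",np.round(ray(d,q,.004)[:2],4),"z.04",np.round(ray(d,q,.04)[:2],4))
for c in blobs((S>180)&(V>175)&(V<235)&(H<17),(165,183,234,270)): rect(c,.076,"rib")
for c in blobs((S<165)&(V>225),(225,300,238,304),6,20): rect(c,.044,"offcut")
import cv2
cv2.imwrite("pics/crop1.png",np.hstack([cv2.resize(im[220:302,155:205],None,fx=7,fy=7,interpolation=cv2.INTER_CUBIC)[:,:,::-1],cv2.resize(im[235:335,395:505],None,fx=4,fy=5.74,interpolation=cv2.INTER_CUBIC)[:574,:,::-1]]))
E
```

```text
bar ctr [555.3 -51.8] LxW [167.3  13.8] long axis deg 15.2
scoop white ctr [554.2 -38.3] LxW [183.2 131.7] long axis deg 15.4
[[343, 224], [360, 286], [315, 298], [299, 240]]
[343 224] z.004 [ 0.6612 -0.0787] z.04 [ 0.6541 -0.0769]
[360 286] z.004 [ 0.4849 -0.1246] z.04 [ 0.4825 -0.1215]
[315 298] z.004 [0.4516 0.0009] z.04 [0.4501 0.0007]
[299 240] z.004 [0.615  0.0465] z.04 [0.6091 0.045 ]
rib ctr [571.6 379.7] LxW [78.3 12.4] long axis deg -13.2
offcut ctr [572.7 196.7] LxW [51.4 22. ] long axis deg 81.2
offcut ctr [496.4 125.6] LxW [55.7 18. ] long axis deg 86.7
offcut ctr [467.7 191.3] LxW [55.7 18. ] long axis deg -67.3
offcut ctr [551.6 130. ] LxW [58.1 14.4] long axis deg -68.0
```

View pics/crop1.png

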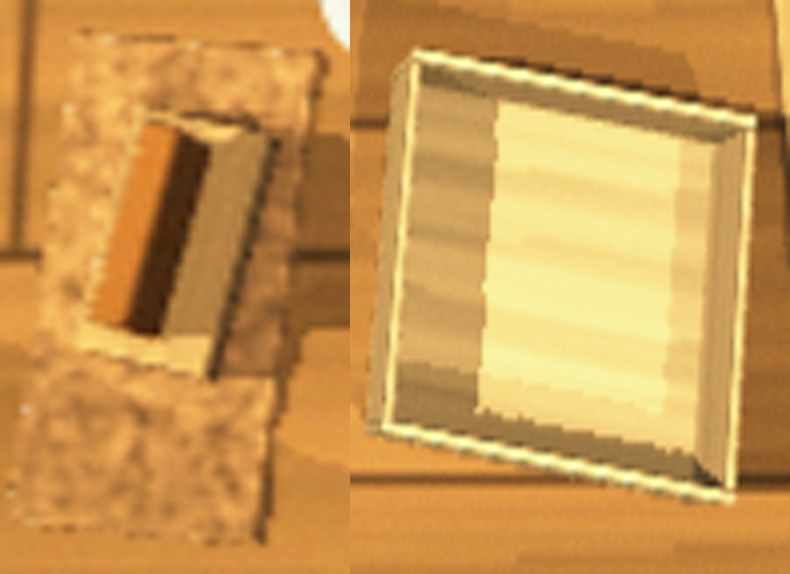

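Crop shows the mat with corners at (85,38), (322,52), (262,540) and (12,525), and the box rim corners at (415,52), (755,120), (733,498) and (385,428) in crop pixels. I'll convert both to world positions.

```bash
python3 - <<'E'
from m import *
mat=[(155+c/7,220+r/7) for c,r in [(85,38),(322,52),(262,540),(12,525)]]
box=[(395+(c-350)/4,235+r/5.74) for c,r in [(415,52),(755,120),(733,498),(385,428)]]
for n,q,z in [("mat",mat,.004),("box",box,.075)]:
    c=np.array([np.round(ray(d,p,z)[:2]*1000,1) for p in q],np.float32).reshape(-1,1,2)
    print(n,c[:,0].tolist(),cv2.minAreaRect(c),"mean",c.mean((0,1)))
for n,u,v,z in [("tape",218,215,.024),("coil",405,193,.03),("tin",326,180,.05)]: print(n,np.round(ray(d,(u,v),z)[:2],3))
shift([.555,-.052,.20])
E
```

```text
mat [[657.4000244140625, 423.8999938964844], [651.5, 326.6000061035156], [453.70001220703125, 342.5], [459.6000061035156, 442.70001220703125]] ((555.550048828125, 384.6500244140625), (100.35057830810547, 200.58558654785156), 85.40421295166016) mean [555.55005 383.925  ]
box [[592.2000122070312, -257.20001220703125], [560.2999877929688, -482.1000061035156], [387.5, -457.1000061035156], [418.70001220703125, -231.89999389648438]] ((489.49993896484375, -356.9999694824219), (227.83486938476562, 175.33360290527344), 81.92697143554688) mean [ 489.675 -357.075]
tape [0.683 0.275]
coil [ 0.745 -0.253]
tin [ 0.778 -0.03 ]
t 0.25 shift units [ 0.419 -4.484 -3.159] zaxis deg 69.5
```

```bash
python3 -m pendant '[[1,[0,-1,-0.79],0],[1,[0,-1,-0.79],0],[1,[0,-1,-0.79],0]]'
python3 -m pendant '[[1,[0,-1,-0.79],0],[1,[0,-1,-0.79],0],[1,[0,-1,-0.79],0]]'
python3 -m pendant '[[1,[0,-1,-0.79],0],[1,[0,-1,-0.79],0],[1,[0,-1,-0.79],0]]'
python3 -m pendant '[[1,[0,-1,-0.79],0],[1,[0,-1,-0.79],0],[1,[0,-1,-0.79],0]]'
python3 -m pendant '[[1,[0.42,-0.48,0],-0.2],[1,[0.42,-0.48,0],-0.4],[1,[0.42,-0.48,0],-0.4],[1,[0.42,-0.48,0],-0.4],[1,[0.42,-0.48,0],-0.4],[1,[0.42,-0.48,0],-0.4]]'
python3 - <<'E'
from h import *
shift([.5555,-.052,.088]); print(np.round(bot.get_obs()["joint_pos"],2))
d=bot.get_image("wrist"); cv2.imwrite("pics/w1.png",d["image"][:,:,::-1])
for y in (-1,1): print(np.round(proj(d,[.5555+y*.09*np.cos(.267),-.052+y*.09*np.sin(.267),.098])))
E
```

```text
t: 0.62
tool_pos: [0.2638, 0.3586, 0.2504]
tool_rot: [-1.93, 1.57, -0.719]
contact_force: [0.2, 0.6, -0.9]
gripper_width: 0.0853
t: 1.0
tool_pos: [0.3431, 0.2277, 0.2504]
tool_rot: [-1.44, 1.57, -0.23]
contact_force: [-0.0, 0.5, -0.8]
gripper_width: 0.0855
t: 1.38
tool_pos: [0.4224, 0.0968, 0.2503]
tool_rot: [-2.008, 1.57, -0.798]
contact_force: [0.4, -0.2, 0.7]
gripper_width: 0.0857
t: 1.75
tool_pos: [0.5017, -0.0342, 0.2498]
tool_rot: [2.634, 1.57, -2.439]
contact_force: [-0.2, 0.4, -0.0]
gripper_width: 0.0854
t: 2.5
tool_pos: [0.5546, -0.0517, 0.1999]
tool_rot: [-2.432, 1.571, -0.592]
contact_force: [0.0, -0.1, 0.0]
gripper_width: 0.0851
t 2.5 shift units [ 0.933 -0.007 -0.004] zaxis deg 105.44
[-0.09  0.19 -0.07  1.31 -0.   -0.36]
[316. 103.]
[316. 375.]
```

View pics/w1.png

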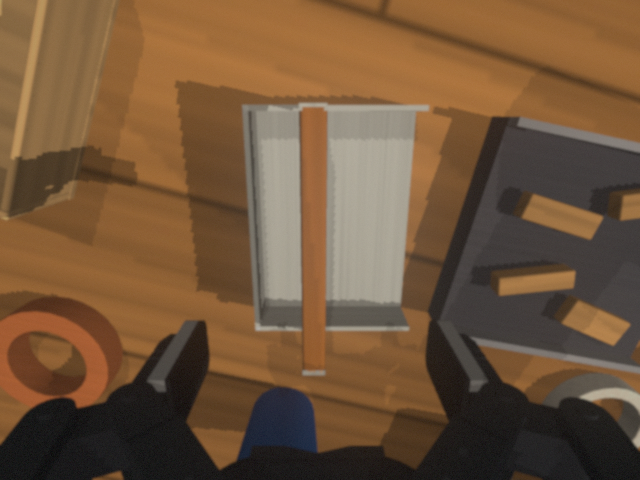

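```bash
python3 -m pendant '[[1,[0.4,0,0],0],[1,[0.7,0,0],0],[1,[0.93,0,0],0],[1,[0.93,0,0],0],[0,[0.93,0,0],0],[0,[0.93,0,0],0],[0,[0.93,0,0],0],[0,[0.93,0,0],0],[0,[0.93,0,0],0],[0,[0.93,0,0],0]]'
python3 -m pendant '[[0,[-0.05,0,0],0],[0,[-0.12,0,0],0],[0,[-0.12,0,0],0.06],[0,[-0.12,0,0],0.127],[0,[-0.12,0,0],0.127],[0,[-0.12,0,0],0.127]]'
python3 - <<'E'
from h import *
shift([.5359,-.0116,.102])
from m import *
for c in blobs((V<110)&(S<90),(215,300,230,315)): rect(c,.03,"plate channel")
cv2.imwrite("pics/crop2.png",cv2.resize(im[215:325,210:380],None,fx=4.5,fy=4.5,interpolation=cv2.INTER_CUBIC)[:,:,::-1])
E
```

```text
t: 3.8
tool_pos: [0.5552, -0.052, 0.0893]
tool_rot: [-2.239, 1.569, -0.398]
contact_force: [-1.8, -1.7, 5.6]
gripper_width: 0.015
t: 4.55
tool_pos: [0.5545, -0.0517, 0.1026]
tool_rot: [1.199, 1.57, 2.843]
contact_force: [0.1, 0.5, -4.3]
gripper_width: 0.0149
t 4.55 shift units [0.005 0.13  0.344] zaxis deg 94.17
plate channel ctr [524.5 158.3] LxW [179.6 168.4] long axis deg -86.0
```

View pics/crop2.png

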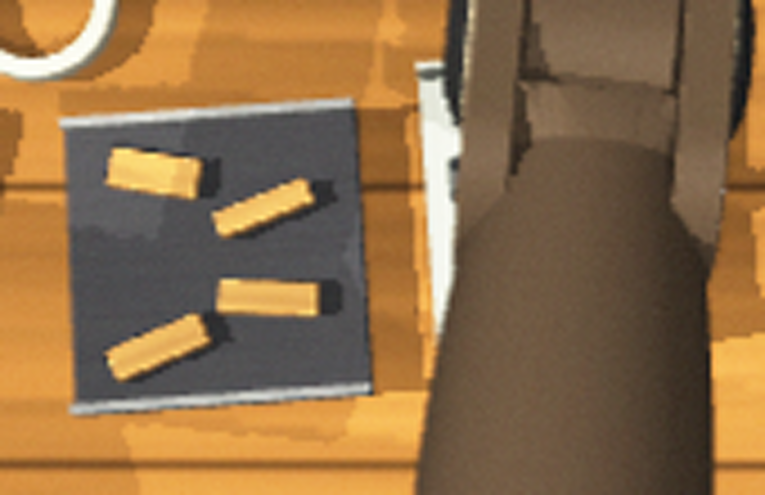

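```bash
python3 -m pendant '[[0,[0,0.13,0.1],0],[0,[0,0.13,0.2],0],[0,[0,0.13,0.28],0],[0,[0.05,0.13,0.3],0],[0,[0.1,0.13,0.31],0],[0,[0.1,0.13,0.32],0],[0,[0.1,0.13,0.32],0]]'
for i in 1 ; do python3 -m pendant '[[0,[0,0,0.02],0],[0,[0,0,0.02],0]]'; done
python3 -m pendant '[[0,[0,0,0.02],0],[0,[0,0,0.02],0]]'
python3 -m pendant '[[0,[0,0,0.02],0],[0,[0,0,0.02],0]]'
python3 - <<'E'
from h import *
shift([.5359,-.0116,.089])
d=bot.get_image("wrist"); cv2.imwrite("pics/w2.png",d["image"][:,:,::-1])
E
```

```text
t: 5.48
tool_pos: [0.5363, -0.0146, 0.0905]
tool_rot: [1.557, 1.57, -3.084]
contact_force: [0.6, -0.6, -3.5]
gripper_width: 0.0155
t: 5.72
tool_pos: [0.5362, -0.0121, 0.0908]
tool_rot: [-1.578, 1.571, 0.064]
contact_force: [-0.3, -0.5, -4.2]
gripper_width: 0.0152
t: 5.98
tool_pos: [0.5362, -0.0114, 0.0912]
tool_rot: [-3.037, 1.566, -1.395]
contact_force: [-0.9, -6.3, -2.7]
gripper_width: 0.0151
t: 6.22
tool_pos: [0.5362, -0.0109, 0.0918]
tool_rot: [-3.047, 1.562, -1.407]
contact_force: [-1.4, -14.4, 1.5]
gripper_width: 0.0149
t 6.22 shift units [ 0.023  0.003 -0.005] zaxis deg 93.96
```

View pics/w2.png

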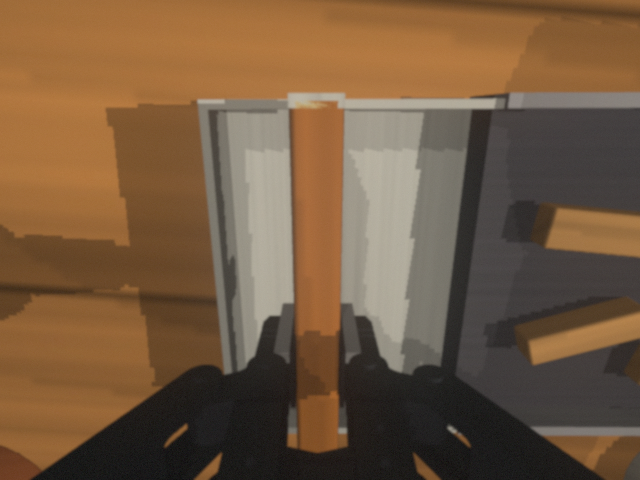

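Wrist view: the scoop mouth is flush with the plate edge along x≈470–490, and the walls line up with the rims. Next I lower it, release, rise and go to the scraper.

```bash
python3 -m pendant '[[0,[0,0,-0.03],0],[0,[0.015,0,-0.03],0],[0,[0.025,0,-0.03],0],[0,[0.025,0,-0.03],0],[1,[0.025,0,-0.03],0],[1,[0.025,0,-0.03],0],[1,[0.025,0,-0.03],0],[1,[0.025,0,-0.03],0],[1,[-0.3,0,-0.03],0],[1,[-0.9,0,-0.03],0],[1,[-0.9,0,-0.03],0],[1,[-0.9,0,-0.03],0]]'
python3 - <<'E'
from h import *
shift([.5716,.3797,.2])
E
```

```text
t: 7.78
tool_pos: [0.5365, -0.0109, 0.1991]
tool_rot: [-1.59, 1.569, 0.052]
contact_force: [-0.6, -0.4, -0.7]
gripper_width: 0.0854
t 7.78 shift units [-0.007 -0.523  3.226] zaxis deg 94.07
```

```bash
python3 -m pendant '[[1,[0,-0.1,0.5],0],[1,[0,-0.17,1],0],[1,[0,-0.17,1],0]]'
python3 -m pendant '[[1,[0,-0.1,0.5],0],[1,[0,-0.17,1],0],[1,[0,-0.17,1],0]]'
python3 -m pendant '[[1,[0,-0.1,0.5],0],[1,[0,-0.17,1],0.1],[1,[0,-0.18,1.0],0.192],[1,[0,-0.18,1.0],0.192],[1,[0,-0.18,1.0],0.192]]'
python3 - <<'E'
from h import *
shift([.5716,.3797,.054])
d=bot.get_image("wrist"); cv2.imwrite("pics/w3.png",d["image"][:,:,::-1])
a=np.radians(-13.2)
for s in (-1,1): print(np.round(proj(d,[.5716+s*.04*np.cos(a),.3797+s*.04*np.sin(a),.076])))
E
```

```text
t: 8.15
tool_pos: [0.547, 0.1135, 0.196]
tool_rot: [1.505, 1.567, -3.131]
contact_force: [-0.0, -1.0, -0.4]
gripper_width: 0.0855
t: 8.52
tool_pos: [0.5591, 0.2339, 0.196]
tool_rot: [1.789, 1.568, -2.848]
contact_force: [0.5, 0.2, -0.4]
gripper_width: 0.0855
t: 9.15
tool_pos: [0.5728, 0.351, 0.1981]
tool_rot: [2.516, 1.569, -2.426]
contact_force: [-0.4, -0.1, 0.0]
gripper_width: 0.0857
t 9.15 shift units [1.201 0.063 0.232] zaxis deg 76.83
[361. 173.]
[357. 287.]
```

View pics/w3.png

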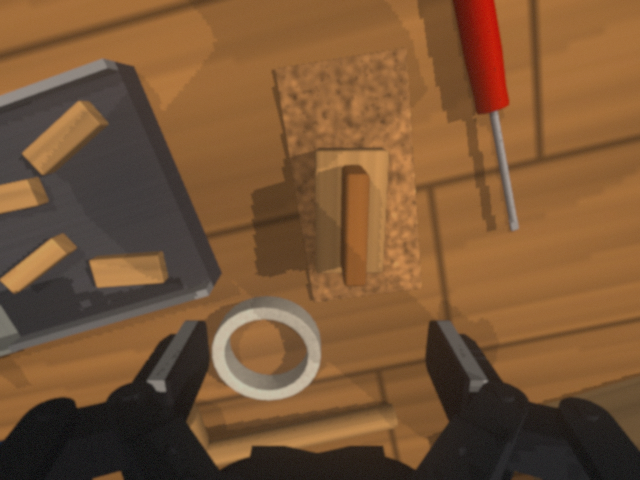

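Wrist view: the scraper rib runs from (357,168) to (354,287), within 4 px of the prediction. Now I grasp it.

```bash
python3 -m pendant '[[1,[0.4,0.06,0.215],0],[1,[0.7,0.06,0.215],0],[1,[0.7,0.06,0.215],0]]'
python3 -m pendant '[[1,[0.3,0,0],0],[1,[0.5,0,0],0],[1,[0.5,0,0],0],[0,[0.5,0,0],0],[0,[0.5,0,0],0],[0,[0.5,0,0],0],[0,[0.5,0,0],0],[0,[0.5,0,0],0],[0,[0.5,0,0],0],[0,[0.1,0,0],0],[0,[-0.2,0,0],0],[0,[-0.2,0,0],0]]'
python3 - <<'E'
from h import *
p,y=np.array([.5243,.158]),np.radians(4)
ex=np.array([np.cos(y),np.sin(y)]);ey=np.array([-np.sin(y),np.cos(y)])
q=p+.033*ex+.118*ey; print(q); shift([*q,.1395])
E
```

```text
t: 9.57
tool_pos: [0.57, 0.3774, 0.1116]
tool_rot: [2.407, 1.565, -2.535]
contact_force: [0.4, -0.6, 0.4]
gripper_width: 0.0855
t: 11.08
tool_pos: [0.5728, 0.3802, 0.1414]
tool_rot: [-0.743, 1.566, 0.598]
contact_force: [0.1, 0.7, -2.7]
gripper_width: 0.0155
[0.54898835 0.27801452]
t 11.07 shift units [ 0.013 -0.001 -0.874] zaxis deg 76.79
```

```bash
python3 -m pendant '[[0,[0,0,-0.3],0],[0,[0,0.02,-0.6],-0.1],[0,[0,0.015,-0.87],-0.191],[0,[0,0.015,-0.87],-0.191],[0,[0,0.015,-0.87],-0.191],[0,[0,0.015,-0.87],-0.191]]'
python3 - <<'E'
from h import *
p,y=np.array([.5243,.158]),np.radians(4)
ex=np.array([np.cos(y),np.sin(y)]);ey=np.array([-np.sin(y),np.cos(y)])
for a in (.031,-.031):
  for b in (.118,-.074): q=p+a*ex+b*ey; print(np.round(q,4)); shift([*q,.082])
d=bot.get_image("wrist"); cv2.imwrite("pics/w4.png",d["image"][:,:,::-1])
d=bot.get_image("scene"); cv2.imwrite("pics/s4.png",cv2.resize(d["image"][180:400,300:580,::-1],None,fx=2.8,fy=2.7,interpolation=cv2.INTER_CUBIC))
E
```

```text
t: 11.82
tool_pos: [0.546, 0.2789, 0.1379]
tool_rot: [1.717, 1.57, -2.926]
contact_force: [1.0, 0.7, -2.9]
gripper_width: 0.0154
[0.547  0.2779]
t 11.82 shift units [ 0.466 -0.008 -0.009] zaxis deg 93.99
[0.5604 0.0863]
t 11.82 shift units [ 0.466 -0.008 -1.609] zaxis deg 93.99
[0.4851 0.2736]
t 11.82 shift units [ 0.466  0.509 -0.009] zaxis deg 93.99
[0.4985 0.082 ]
t 11.82 shift units [ 0.466  0.508 -1.609] zaxis deg 93.99
```

View pics/s4.png

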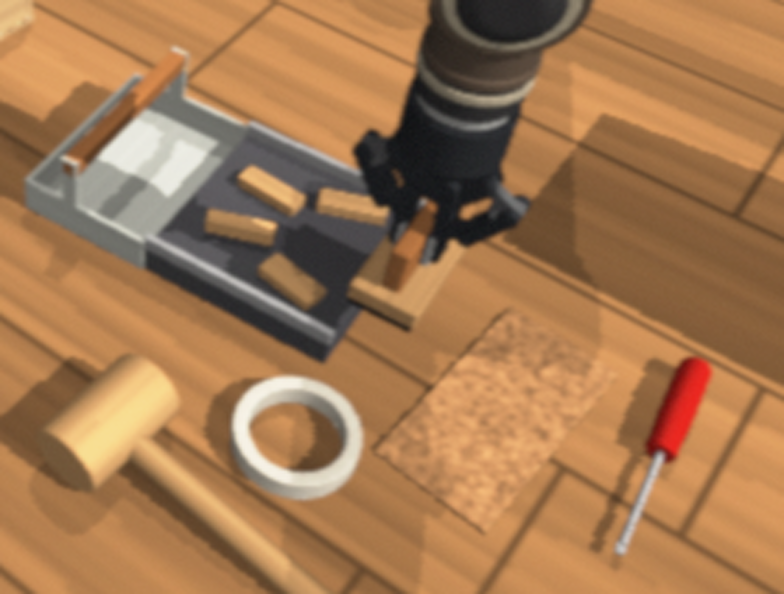

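Scene view: the scraper is held level just off the +y end, the four offcuts lie on the plate, and the scoop stands against the far end. First wipe is on the far half.

```bash
python3 -m pendant '[[0,[0.2,-0.008,0],0],[0,[0.46,-0.008,0],0],[0,[0.46,-0.008,0],0],[0,[0.46,-0.008,-0.08],0],[0,[0.46,-0.008,-0.18],0],[0,[0.46,-0.008,-0.28],0],[0,[0.46,-0.008,-0.38],0],[0,[0.46,-0.008,-0.48],0],[0,[0.46,-0.008,-0.58],0],[0,[0.46,-0.008,-0.68],0],[0,[0.46,-0.008,-0.78],0],[0,[0.46,-0.008,-0.88],0]]'
python3 -m pendant '[[0,[0,0,-0.08],0],[0,[0,0,-0.16],0],[0,[0,0,-0.24],0],[0,[0,0,-0.32],0],[0,[0,0,-0.4],0],[0,[0,0,-0.48],0],[0,[0,0,-0.56],0],[0,[0,0,-0.64],0],[0,[0,0,-0.72],0],[0,[0,0,-0.72],0],[0,[0,0,-0.72],0]]'
python3 - <<'E'
from h import *
shift([.4851,.2736,.138])
d=bot.get_image("scene"); cv2.imwrite("pics/s5.png",cv2.resize(d["image"][180:400,280:560,::-1],None,fx=2.8,fy=2.7,interpolation=cv2.INTER_CUBIC))
E
```

```text
t: 13.42
tool_pos: [0.5544, 0.1721, 0.0835]
tool_rot: [0.443, 1.571, 2.084]
contact_force: [0.0, -0.5, -2.1]
gripper_width: 0.0151
t: 14.8
tool_pos: [0.5603, 0.0867, 0.0835]
tool_rot: [0.05, 1.571, 1.69]
contact_force: [0.8, 1.0, -3.0]
gripper_width: 0.0153
t 14.8 shift units [-0.454  0.517  1.597] zaxis deg 93.97
```

View pics/s5.png

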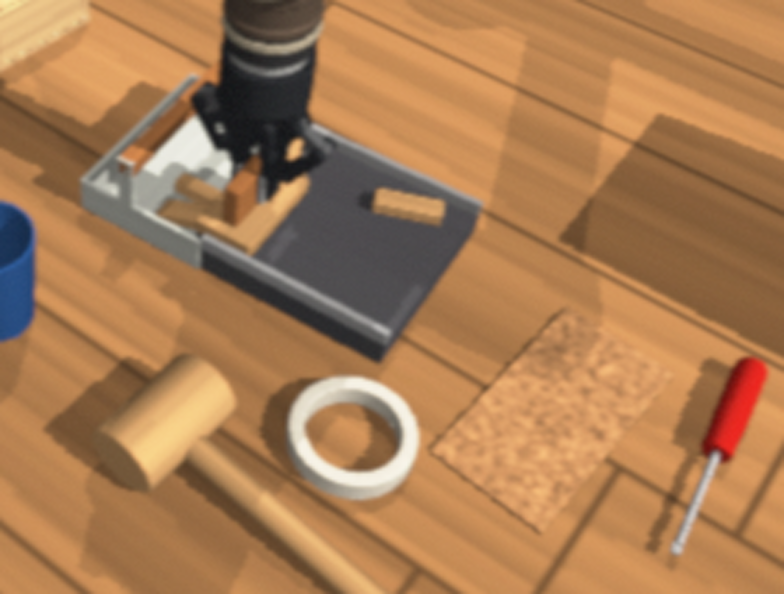

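Scene view: two offcuts are in the scoop, one is beside the scraper near the edge, and one is left on the near half at (408,205). Second wipe is on the near half.

```bash
python3 -m pendant '[[0,[-0.2,0,0.03],0],[0,[-0.46,0,0.1],0],[0,[-0.46,0.2,0.5],0],[0,[-0.46,0.5,0.8],0],[0,[-0.46,0.517,0.8],0],[0,[-0.46,0.517,0.8],0]]'
python3 -m pendant '[[0,[0,0,0.4],0],[0,[0,0,0.8],0],[0,[0,0,0.8],0],[0,[0.2,0,0.8],0],[0,[0.46,0,0.8],0],[0,[0.46,0,0.8],0],[0,[0.46,0,0.7],0],[0,[0.46,0,0.6],0],[0,[0.46,0,0.5],0],[0,[0.46,0,0.4],0],[0,[0.46,0,0.3],0],[0,[0.46,0,0.2],0]]'
python3 -m pendant '[[0,[0,0,-0.09],0],[0,[0,0,-0.18],0],[0,[0,0,-0.27],0],[0,[0,0,-0.36],0],[0,[0,0,-0.45],0],[0,[0,0,-0.54],0],[0,[0,0,-0.63],0],[0,[0,0,-0.72],0],[0,[0,0,-0.8],0],[0,[0,0,-0.88],0],[0,[0,0,-0.96],0],[0,[0,0,-1],0]]'
python3 - <<'E'
from h import *
shift([.4985,.082,.0835])
E
```

```text
t: 15.6
tool_pos: [0.4918, 0.1785, 0.1389]
tool_rot: [-1.71, 1.57, -0.069]
contact_force: [0.5, -0.2, -2.3]
gripper_width: 0.0154
t: 17.1
tool_pos: [0.4901, 0.2012, 0.0836]
tool_rot: [-1.224, 1.571, 0.417]
contact_force: [1.3, -0.4, -1.8]
gripper_width: 0.0153
t: 18.6
tool_pos: [0.4985, 0.0817, 0.0835]
tool_rot: [-3.009, 1.571, -1.37]
contact_force: [-0.6, 0.2, -2.7]
gripper_width: 0.0158
t 18.6 shift units [ 0.    -0.     0.002] zaxis deg 93.95
```

Lift off, back the scraper away over the plate towards the mat, and check.

```bash
python3 -m pendant '[[0,[-0.2,0,0.05],0],[0,[-0.6,0,0.15],0],[0,[-0.6,0,0.5],0],[0,[-0.6,0,0.98],0],[0,[-0.6,0,0.98],0],[0,[-0.6,0,0.98],0]]'
python3 -m pendant '[[0,[0,0,0.5],0],[0,[0,0,0.98],0],[0,[0,0,0.98],0],[0,[0,0,0.98],0]]'
python3 - <<'E'
from h import *
shift([.5555,.3845,.06])
d=bot.get_image("scene"); a=cv2.resize(d["image"][180:380,290:490,::-1],None,fx=2,fy=2.4,interpolation=cv2.INTER_CUBIC)
d=bot.get_image("top"); b=cv2.resize(d["image"][225:325,220:320,::-1],(400,480),interpolation=cv2.INTER_CUBIC)
c=np.hstack([a,cv2.resize(d["image"][225:325,220:350,::-1],(400,480))]);cv2.imwrite("pics/s6.png",c)
E
```

```text
t: 19.35
tool_pos: [0.49, 0.1996, 0.1553]
tool_rot: [2.404, 1.57, -2.238]
contact_force: [0.4, 0.0, -2.9]
gripper_width: 0.0151
t: 19.85
tool_pos: [0.4822, 0.3158, 0.1552]
tool_rot: [2.533, 1.57, -2.111]
contact_force: [-0.3, -0.3, -1.4]
gripper_width: 0.0148
t 19.85 shift units [ 0.792 -0.649  0.53 ] zaxis deg 93.93
```

View pics/s6.png

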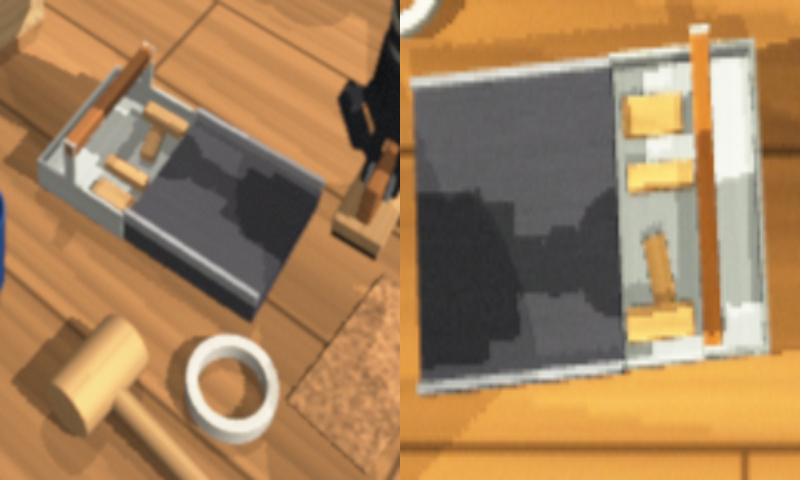

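Both views agree: the plate is clean and all 4 offcuts lie in the scoop. Returning the scraper to the mat.

```bash
python3 -m pendant '[[0,[0,-0.3,0.25],0],[0,[0,-0.65,0.53],0.05],[0,[0,-0.65,0.53],0.1],[0,[0.3,-0.65,0.53],0.1],[0,[0.6,-0.65,0.53],0.1],[0,[0.75,-0.65,0.53],0.1],[0,[0.75,-0.65,0.53],0.1],[0,[0.79,-0.65,0.53],0.1],[0,[0.8,-0.65,0.53],0.1],[0,[0.8,-0.65,0.53],0.1]]'
python3 -m pendant '[[0,[0.02,0,0],0],[0,[0.02,0,0],0],[0,[0.02,0,0],0]]'
python3 -m pendant '[[0,[0.02,0,0],0],[0,[0.02,0,0],0],[0,[0.02,0,0],0]]'
```

```text
t: 21.2
tool_pos: [0.5558, 0.3861, 0.0603]
tool_rot: [-0.876, 1.57, 0.607]
contact_force: [0.3, -0.2, -2.9]
gripper_width: 0.0155
t: 21.58
tool_pos: [0.5555, 0.3859, 0.0571]
tool_rot: [2.873, 1.571, -1.927]
contact_force: [-0.8, -0.9, -2.7]
gripper_width: 0.0155
t: 21.95
tool_pos: [0.5558, 0.3859, 0.0552]
tool_rot: [-0.9, 1.57, 0.583]
contact_force: [-0.4, -0.8, 2.2]
gripper_width: 0.0154
```

```bash
python3 -m pendant '[[1,[0,0,0],0],[1,[0,0,0],0],[1,[0,0,0],0],[1,[0,0,0],0],[1,[-0.4,0,0],0],[1,[-0.9,0,0],0],[1,[-1,0,0],0],[1,[-1,0,0],-0.1],[1,[-1,0,0],-0.1],[1,[-1,0,0],-0.1]]'
python3 - <<'E'
from m import *
shift([.5365,-.0115,.2])
for c in blobs((S>185)&(H<17)&(V>150),(300,345,225,312)): rect(c,.098,"bar")
a,b=[cv2.resize(im[y0:y1,x0:x1],(400,480),interpolation=cv2.INTER_CUBIC)[:,:,::-1] for y0,y1,x0,x1 in [(220,320,140,210),(225,325,280,370)]]
cv2.imwrite("pics/t7.png",np.hstack([a,b]))
E
```

```text
t: 23.2
tool_pos: [0.5552, 0.3856, 0.1737]
tool_rot: [2.089, 1.569, -2.556]
contact_force: [0.1, 0.3, -0.6]
gripper_width: 0.0854
t 23.25 shift units [-0.216  0.379 -3.292] zaxis deg 93.87
bar ctr [535.9 -10.7] LxW [166.7  13.3] long axis deg 4.9
```

View pics/t7.png

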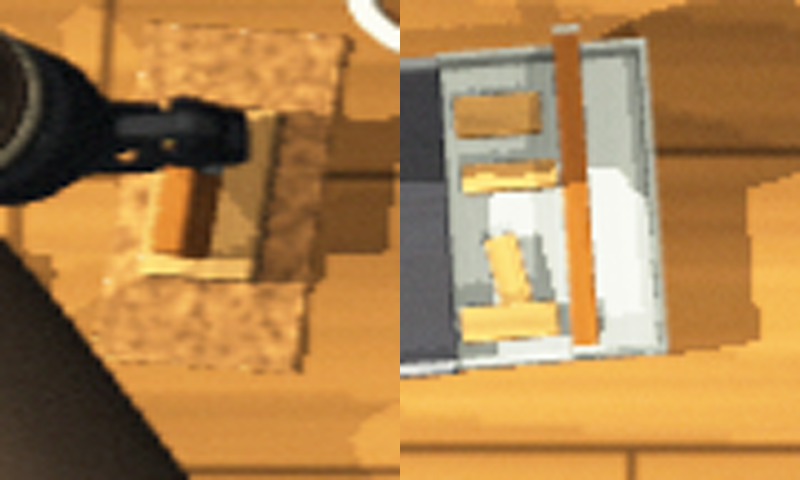

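Top view: the scraper stands upright near the middle of the mat, and the 4 offcuts are in the scoop with its bar at (0.536,-0.011).

```bash
python3 -m pendant '[[1,[-0.2,0.1,-0.4],0],[1,[-0.2,0.1,-0.82],0],[1,[-0.2,0.1,-0.82],0]]'
python3 -m pendant '[[1,[0,0.1,-0.4],0],[1,[0,0.1,-0.82],0],[1,[0,0.1,-0.82],0]]'
python3 -m pendant '[[1,[0,0.1,-0.4],0],[1,[0,0.1,-0.82],0],[1,[0,0.1,-0.82],0]]'
python3 -m pendant '[[1,[0,0.08,-0.4],0],[1,[0,0.08,-0.83],0],[1,[0,0.08,-0.83],0],[1,[0,0.08,-0.83],0],[1,[0,0.08,-0.83],0]]'
python3 - <<'E'
from h import *
shift([.5362,-.0112,.0885])
E
```

```text
t: 23.62
tool_pos: [0.5505, 0.2841, 0.1992]
tool_rot: [-2.601, 1.57, -0.966]
contact_force: [0.2, -0.2, -0.1]
gripper_width: 0.0851
t: 24.0
tool_pos: [0.5452, 0.1858, 0.1985]
tool_rot: [2.159, 1.57, -2.488]
contact_force: [0.5, 0.5, -1.0]
gripper_width: 0.0855
t: 24.38
tool_pos: [0.5403, 0.0874, 0.1985]
tool_rot: [1.673, 1.571, -2.974]
contact_force: [0.3, 0.4, -0.2]
gripper_width: 0.0853
t: 25.0
tool_pos: [0.5376, -0.0096, 0.1985]
tool_rot: [0.542, 1.57, 2.185]
contact_force: [-0.2, 0.1, 0.7]
gripper_width: 0.0854
t 25.0 shift units [ 0.917  0.012 -0.013] zaxis deg 94.09
```

```bash
python3 -m pendant '[[1,[0.4,0.01,-0.013],0],[1,[0.7,0.01,-0.013],0],[1,[0.915,0.01,-0.013],0],[1,[0.915,0.01,-0.013],0],[0,[0.915,0.01,-0.013],0],[0,[0.915,0.01,-0.013],0],[0,[0.915,0.01,-0.013],0],[0,[0.915,0.01,-0.013],0],[0,[0.915,0.01,-0.013],0],[0,[0.915,0.01,-0.013],0]]'
python3 -m pendant '[[0,[-0.01,0,-0.02],0],[0,[-0.02,0,-0.05],0],[0,[-0.05,0,-0.08],0],[0,[-0.12,0,-0.1],0],[0,[-0.22,0,-0.1],0],[0,[-0.34,0,-0.1],0],[0,[-0.46,0,-0.1],0],[0,[-0.58,0,-0.1],0],[0,[-0.7,0,-0.1],0],[0,[-0.8,0,-0.1],0],[0,[-0.9,0,-0.1],0],[0,[-0.96,0,-0.1],0]]'
python3 -m pendant '[[0,[-0.05,0,-0.1],0],[0,[-0.05,0,-0.25],0],[0,[-0.05,0,-0.4],0],[0,[-0.05,0,-0.55],0],[0,[-0.05,0,-0.7],0],[0,[-0.05,0,-0.85],0],[0,[-0.05,0,-0.95],0],[0,[-0.05,0,-1],0],[0,[-0.05,0,-1],0]]'
python3 - <<'E'
from h import *
b=np.array([.4896,-.357]);a=np.radians(-8.2);ex=np.array([np.cos(a),np.sin(a)])
q=b+ex*(-.084+.012); print("bar over wall",np.round(q,4)); shift([*q,.2])
E
```

```text
t: 26.25
tool_pos: [0.5367, -0.0126, 0.0895]
tool_rot: [-1.16, 1.57, 0.481]
contact_force: [-0.6, 2.8, 4.8]
gripper_width: 0.0149
t: 27.75
tool_pos: [0.5374, -0.0248, 0.2049]
tool_rot: [-1.763, 1.57, -0.123]
contact_force: [-0.4, -0.0, -5.8]
gripper_width: 0.0147
t: 28.88
tool_pos: [0.5455, -0.1447, 0.2101]
tool_rot: [0.237, 1.57, 1.877]
contact_force: [0.8, -0.3, -5.1]
gripper_width: 0.015
bar over wall [ 0.4183 -0.3467]
t 28.88 shift units [ 0.083  1.173 -1.607] zaxis deg 93.96
```

```bash
python3 -m pendant '[[0,[0,0.03,-0.05],0.02],[0,[0,0.09,-0.12],0.07],[0,[0,0.15,-0.2],0.13],[0,[0,0.21,-0.28],0.19],[0,[0,0.27,-0.36],0.25],[0,[0,0.33,-0.44],0.31],[0,[0,0.39,-0.52],0.37],[0,[0,0.45,-0.6],0.43],[0,[0,0.51,-0.68],0.49],[0,[0,0.56,-0.75],0.55],[0,[0,0.59,-0.79],0.57],[0,[0,0.6,-0.8],0.57]]'
python3 - <<'E'
from h import *
p,M,o=tool(); shift([.4183,-.3467,.2]); print((np.degrees(np.arctan2(M[1,2],M[0,2]))+8.2)/90, o["contact_force"],np.round(o["joint_pos"],2))
E
```

```text
t: 30.38
tool_pos: [0.4802, -0.2453, 0.2102]
tool_rot: [-0.402, 1.571, 0.344]
contact_force: [-0.2, 0.7, -5.6]
gripper_width: 0.015
t 30.38 shift units [ 0.085 -0.271 -0.952] zaxis deg 42.71
0.5656652714962465 [-0.24168051  0.6728914  -5.64909549] [-0.47  0.16 -0.09  1.32  0.    0.35]
```

```bash
python3 -m pendant '[[0,[0,-0.01,-0.05],0.02],[0,[0,-0.04,-0.13],0.07],[0,[0,-0.07,-0.22],0.13],[0,[0,-0.1,-0.32],0.19],[0,[0,-0.13,-0.42],0.25],[0,[0,-0.16,-0.52],0.31],[0,[0,-0.19,-0.62],0.37],[0,[0,-0.22,-0.72],0.43],[0,[0,-0.25,-0.82],0.49],[0,[0,-0.27,-0.9],0.54],[0,[0,-0.27,-0.95],0.566],[0,[0,-0.27,-0.95],0.566]]'
python3 - <<'E'
from h import *
shift([.4183,-.3467,.165])
d=bot.get_image("wrist"); cv2.imwrite("pics/w8.png",d["image"][:,:,::-1])
b=np.array([.4896,-.357]);a=np.radians(-8.2);ex=np.array([np.cos(a),np.sin(a)]);ey=np.array([-ex[1],ex[0]])
for s in (-1,1):
  for t in (-1,1): print(s,t,np.round(proj(d,[*(b+s*.09*ex+t*.115*ey),.075])))
E
```

```text
t: 31.88
tool_pos: [0.4183, -0.3464, 0.2101]
tool_rot: [1.873, 1.571, 1.729]
contact_force: [-0.1, 0.5, -5.3]
gripper_width: 0.0149
t 31.88 shift units [ 0.376 -0.002  0.001] zaxis deg -8.26
-1 -1 [296. 373.]
-1 1 [288.  59.]
1 -1 [519. 373.]
1 1 [583.  58.]
```

View pics/w8.png

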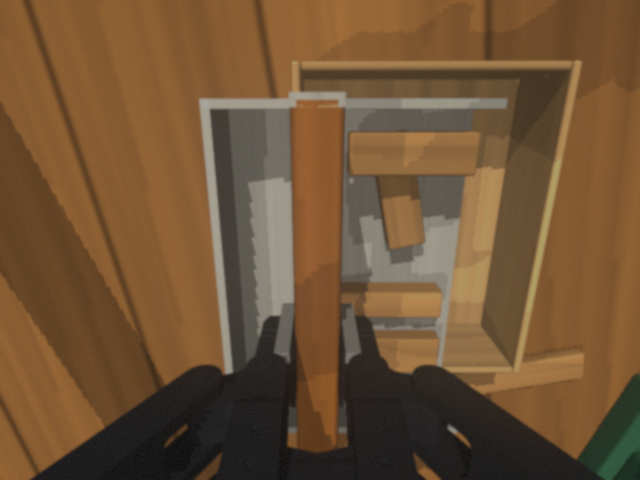

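Wrist view: the scoop is level and loaded, with the box rim at (293,62), (580,62) and (517,370), within 5 px of the prediction. I lower it onto the near wall until contact.

```bash
python3 -m pendant '[[0,[0.08,0,0],0],[0,[0.16,0,0],0],[0,[0.24,0,0],0],[0,[0.3,0,0],0],[0,[0.34,0,0],0],[0,[0.36,0,0],0],[0,[0.36,0,0],0],[0,[0.36,0,0],0]]'
python3 -m pendant '[[0,[0.02,0,0],0],[0,[0.02,0,0],0],[0,[0.02,0,0],0]]'
python3 -m pendant '[[0,[0.015,0,0],0],[0,[0.015,0,0],0],[0,[0.015,0,0],0]]'
```

```text
t: 32.92
tool_pos: [0.4186, -0.3465, 0.1672]
tool_rot: [-0.545, 1.57, -0.689]
contact_force: [-0.4, 0.7, -4.9]
gripper_width: 0.0152
t: 33.3
tool_pos: [0.4185, -0.3464, 0.1645]
tool_rot: [-0.85, 1.571, -0.994]
contact_force: [0.1, 0.2, -5.3]
gripper_width: 0.0154
t: 33.67
tool_pos: [0.4188, -0.3464, 0.1645]
tool_rot: [-0.45, 1.569, -0.594]
contact_force: [-1.7, 2.8, 4.6]
gripper_width: 0.015
```

Contact is at TCP z 0.1645. The moves can only turn about the vertical, so I'll tip the scoop over the wall edge. I open the jaws to a loose cage and lead the bar forward and down with the front finger. First the opening, with the scoop leaning on that finger.

```bash
python3 -m pendant '[[0,[0,0,0],0],[0.3,[0.02,0,-0.03],0],[0.45,[0.04,0,-0.07],0],[0.45,[0.04,0,-0.09],0],[0.45,[0.04,0,-0.09],0],[0.45,[0.04,0,-0.09],0],[0.45,[0.04,0,-0.09],0],[0.45,[0.04,0,-0.09],0]]'
python3 - <<'E'
from h import *
d=bot.get_image("scene"); u,v=proj(d,[.45,-.35,.1]).astype(int); print(u,v)
c=d["image"][max(v-90,0):v+90,max(u-120,0):u+120,::-1]; cv2.imwrite("pics/s9.png",cv2.resize(c,None,fx=3.2,fy=3.2,interpolation=cv2.INTER_CUBIC))
E
```

```text
t: 34.67
tool_pos: [0.4078, -0.3448, 0.1578]
tool_rot: [-3.081, 1.571, 3.058]
contact_force: [0.6, -0.7, -1.5]
gripper_width: 0.0382
273 150
```

View pics/s9.png

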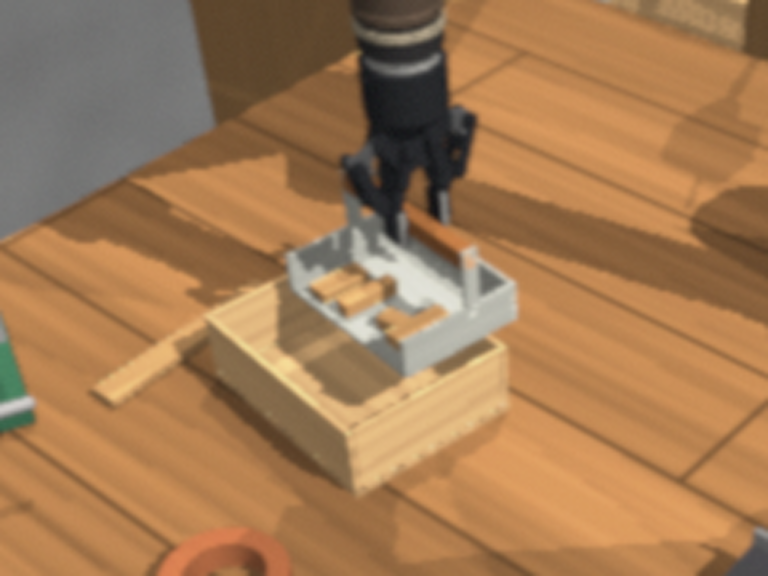

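Scene view: the scoop is balanced on the near wall, leaning on the front finger, with the offcuts still in it. Now I lead it over.

```bash
python3 -m pendant '[[0.45,[0.01,0,0.05],0],[0.45,[0.02,0,0.1],0],[0.45,[0.03,0,0.14],0],[0.45,[0.05,0,0.19],0],[0.45,[0.07,0,0.23],0],[0.45,[0.08,0,0.27],0],[0.45,[0.11,0,0.32],0],[0.45,[0.14,0,0.36],0],[0.45,[0.15,0,0.39],0],[0.45,[0.18,0,0.43],0],[0.45,[0.21,0,0.46],0],[0.45,[0.24,0,0.49],0]]'
python3 -m pendant '[[0.45,[0.02,0,0.02],0],[0.45,[0.05,0,0.05],0],[0.45,[0.08,0,0.07],0],[0.45,[0.09,0,0.1],0],[0.45,[0.09,0,0.12],0],[0.45,[0.09,0,0.12],0],[0.45,[0.09,0,0.12],0],[0.45,[0.09,0,0.12],0]]'
python3 - <<'E'
from h import *
d=bot.get_image("scene"); u,v=proj(d,[.45,-.35,.1]).astype(int)
c=d["image"][max(v-90,0):v+90,max(u-120,0):u+120,::-1]; cv2.imwrite("pics/s10.png",cv2.resize(c,None,fx=3.2,fy=3.2,interpolation=cv2.INTER_CUBIC))
E
```

```text
t: 36.22
tool_pos: [0.4661, -0.3533, 0.1288]
tool_rot: [-3.086, 1.571, 3.053]
contact_force: [1.9, 0.3, -0.6]
gripper_width: 0.0382
t: 37.22
tool_pos: [0.4802, -0.3554, 0.1184]
tool_rot: [-0.967, 1.571, -1.111]
contact_force: [0.4, -0.4, -1.2]
gripper_width: 0.0386
```

View pics/s10.png

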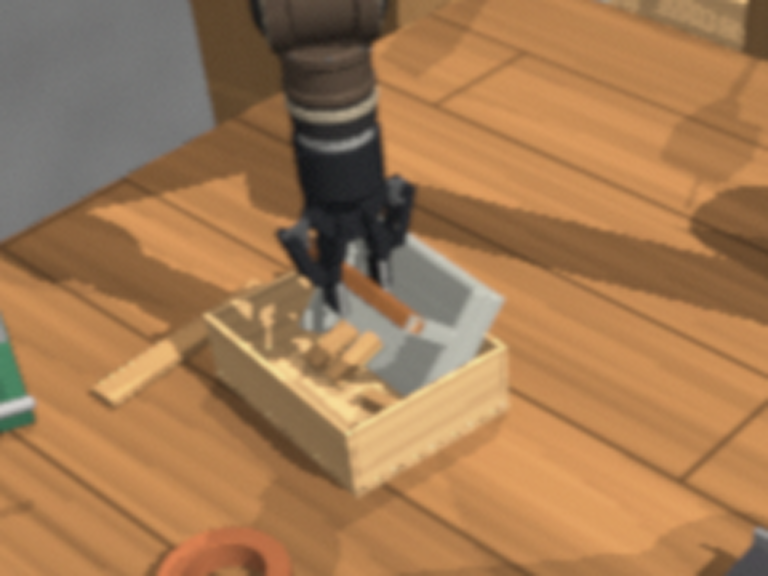

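Scene view: the scoop is tipped about 45° with its mouth on the box floor, and the offcuts have slid to and out of the mouth. I jog it a few times to shed any still on the lip, then bring it back to level with the same finger and regrip.

```bash
python3 -m pendant '[[0.45,[-0.05,0,-0.07],0],[0.45,[-0.11,0,-0.14],0],[0.45,[-0.11,0,-0.14],0],[0.45,[0,0,0],0],[0.45,[0,0,0],0],[0.45,[-0.11,0,-0.14],0],[0.45,[-0.11,0,-0.14],0],[0.45,[0,0,0],0],[0.45,[0,0,0],0],[0.45,[-0.11,0,-0.14],0],[0.45,[0,0,0],0],[0.45,[0,0,0],0]]'
python3 -m pendant '[[0.45,[-0.04,0,-0.07],0],[0.45,[-0.09,0,-0.12],0],[0.45,[-0.12,0,-0.15],0],[0.45,[-0.15,0,-0.18],0],[0.45,[-0.18,0,-0.22],0],[0.45,[-0.22,0,-0.28],0],[0.45,[-0.25,0,-0.34],0],[0.45,[-0.27,0,-0.39],0],[0.45,[-0.29,0,-0.44],0],[0.45,[-0.3,0,-0.48],0],[0.45,[-0.32,0,-0.54],0],[0.45,[-0.33,0,-0.58],0]]'
python3 - <<'E'
from h import *
shift([.4183,-.3467,.1645])
for n in ("scene","wrist"): cv2.imwrite(f"pics/{n}11.png",bot.get_image(n)["image"][:,:,::-1])
im=cv2.imread("pics/wrist11.png"); hsv=cv2.cvtColor(im,cv2.COLOR_BGR2HSV)
r=im[110:330,100:540]; 
for v in range(80,440,24): print(v," ".join("W" if hsv[v,u,1]>90 and hsv[v,u,2]>60 else ("g" if hsv[v,u,2]>90 else ".") for u in range(150,620,12)))
E
```

```text
t: 38.78
tool_pos: [0.4797, -0.3548, 0.1168]
tool_rot: [2.76, 1.568, 2.617]
contact_force: [-0.3, 0.7, 0.1]
gripper_width: 0.0381
t: 40.28
tool_pos: [0.4106, -0.3451, 0.1577]
tool_rot: [2.813, 1.57, 2.669]
contact_force: [1.0, 1.0, 0.2]
gripper_width: 0.0383
t 40.27 shift units [-0.057 -0.004  0.066] zaxis deg -8.27
80 W W W W W W W W W W W W W W W W W W W W W W W W W W W W W W W W W W W W W W W W
104 W W W W W W W g g g g g g g g g W W W W g g g g g g g g g g g g g W W W W W W W
128 W W W W W W W g . . g g g g g W W W W W g g . . . . . . . . W W W W W W W W W W
152 W W W W W W W g . . g g g g g W W W W W g g . . . . . . . W W W W W W W W W W W
176 W W W W W W W g . . . . g g g W W W W W . g . . . . . . . W W W W W W W W W W W
200 W W W W W W W g . . g g g g g W W W W W g g g g g g g g g W W W W W W W W W W W
224 W W W W W W W g . . g g g g g W W W W W g g g g g g g g g W W W W W W W W W W W
248 W W W W W W W g . . g g g g g W W W W W g g g g g g g g W W W W W W W W W W W W
272 W W W W W W W W . . . g g g g W W W W g g g g g g g g g W W W W W W W W W W W W
296 W W W W W W W W g . . g g g g W W W W g g g g g g g g g W W W W W W W W W W W W
320 W W W W W W W W . g . g g g g W W W W . . g g g g g g W W W W W W W W W W W W W
344 W W W W W W W . g . . g g g g W W W W . g . g g g g g W W W W W W W W W W W W W
368 W W W W W . . . . . . g g g g W W W W . . . . . g g g W W W W W W W W W W W W W
392 . . . . . . . . . . . g g . . W W W W . . . . . . . . . . . W W W W W W W W W W
416 . . . . . . . . . . . . . . . W W W W . . . . . . . . . . . . . . W W W W W W W
```

The wrist mask shows the scoop pan empty (all grey) and nearly level. Regrip and lift.

```bash
python3 -m pendant '[[0.3,[-0.01,0,0.02],0],[0.15,[-0.02,0,0.05],0],[0,[-0.03,0,0.07],0],[0,[-0.03,0,0.07],0],[0,[-0.03,0,0.07],0],[0,[-0.03,0,0.07],0],[0,[-0.03,0,0.07],0],[0,[-0.15,0,0.07],0],[0,[-0.35,0,0.07],0],[0,[-0.6,0,0.07],0],[0,[-0.6,0,0.07],0],[0,[-0.6,0,0.07],0]]'
python3 - <<'E'
from h import *
shift([.5,-.06,.23])
im=bot.get_image("wrist")["image"]; cv2.imwrite("pics/w12.png",im[:,:,::-1]); hsv=cv2.cvtColor(im,cv2.COLOR_RGB2HSV)
for v in range(80,440,24): print(v," ".join("W" if hsv[v,u,1]>90 and hsv[v,u,2]>60 else ("g" if hsv[v,u,2]>90 else ".") for u in range(150,620,12)))
E
```

```text
t: 41.88
tool_pos: [0.4195, -0.3464, 0.2294]
tool_rot: [2.599, 1.571, 2.455]
contact_force: [0.1, -0.4, -5.3]
gripper_width: 0.0153
t 41.88 shift units [-0.005  2.459  0.321] zaxis deg -8.26
80 W W W W W W W W W W W W W W W W W W W W W W W W W W W W W W W W W W W W W W W W
104 W W W W g g g g g g g g g g g g g g g g g g g g g g g g g g g W W W W W W W W W
128 W W W W W g . g g g g g W W W W W g g g g . g g g g . g W W W W W W W W W W W W
152 W W W W W g . g g g g g W W W W W g g g g g g g g g g g W W W W W W W W W W W W
176 W W W W W g . . g g g g W W W W W g g g g g g g g g . W W W W W W W W W W W W W
200 W W W W W g . . g g g g W W W W W g g g g g g g g g g W W W W W W W W W W W W W
224 W W W W W g . . g g g g W W W W W g g g g g g g g g g W W W W W W W W W W W W W
248 W W W W W W . . g g g g W W W W W g g g g g g g g g g W W W W W W W W W W W W W
272 W W W W W W g . g g g g W W W W g g g g g g g g g g W W W W W W W W W W W W W W
296 W W W W W W g . . g g g W W W W g g g g g g g g g g W W W W W W W W W W W W W W
320 W W W W W W g . . g . g W W W W . g . g g g g g g g W W W W W W W W W W W W W W
344 W W W W W W g . . . . g W W W W . g . g g g g g g W W W W W W W W W W W W W W W
368 W W W W . . W . . . . . . W W W . . . . g g g . . W W W W W W W W W W W W W W .
392 W . . . . . . . . . . . . W W W . . . . . . . . . . . . W W W W W W W W W W . .
416 . . . . . . . . . . . . . W W W . . . . . . . . . . . . . . . W W W W W W . . W
```

```bash
python3 -m pendant '[[0,[0,0.3,0],0],[0,[0,0.6,0],0],[0,[0,0.9,0],0],[0,[0,1,0],0],[0,[0,1,0],0]]'
python3 -m pendant '[[0,[0,0.3,0],0],[0,[0,0.6,0],0],[0,[0,0.9,0],0],[0,[0,1,0],0],[0,[0,1,0],0],[0,[0,1,0],0]]'
python3 - <<'E'
from h import *
shift([.45,-.095,.092])
E
```

```text
t: 42.55
tool_pos: [0.4367, -0.2272, 0.2292]
tool_rot: [3.114, 1.57, 2.971]
contact_force: [-0.3, -1.2, -4.8]
gripper_width: 0.0149
t: 43.3
tool_pos: [0.4541, -0.1101, 0.2297]
tool_rot: [-1.871, 1.57, -2.016]
contact_force: [-0.0, -0.0, -4.4]
gripper_width: 0.0151
t 43.3 shift units [ 1.148  0.12  -0.052] zaxis deg -8.33
```

```bash
python3 -m pendant '[[0,[0.2,0.12,-0.05],0],[0,[0.4,0.12,-0.05],0],[0,[0.6,0.12,-0.05],0],[0,[0.75,0.12,-0.05],0],[0,[0.75,0.12,-0.05],0]]'
python3 -m pendant '[[0,[0.15,0,0],0],[0,[0.3,0,0],0],[0,[0.37,0,0],0],[0,[0.4,0,0],0],[0,[0.4,0,0],0],[0,[0.4,0,0],0]]'
python3 -m pendant '[[0,[0.01,0,0],0],[0,[0.02,0,0],0],[0,[0.02,0,0],0],[0,[0.02,0,0],0]]'
```

```text
t: 43.92
tool_pos: [0.4492, -0.0947, 0.1386]
tool_rot: [-3.092, 1.568, 3.045]
contact_force: [0.4, -0.4, -4.1]
gripper_width: 0.0152
t: 44.68
tool_pos: [0.4507, -0.094, 0.0925]
tool_rot: [-0.08, 1.57, -0.224]
contact_force: [-0.5, 1.2, -5.0]
gripper_width: 0.0153
t: 45.18
tool_pos: [0.4503, -0.0939, 0.0895]
tool_rot: [-2.911, 1.571, -3.055]
contact_force: [0.2, -0.5, -5.2]
gripper_width: 0.0154
```

```bash
python3 -m pendant '[[0,[0.01,0,0],0],[0,[0.015,0,0],0],[0,[0.015,0,0],0]]'
python3 -m pendant '[[1,[0,0,0],0],[1,[0,0,0],0],[1,[0,0,0],0],[1,[0,0,0],0],[1,[-0.3,0,0],0],[1,[-0.7,0,0],0],[1,[-1,0,0],0],[1,[-1,0,0],0],[1,[-1,0,0],0]]'
python3 -m pendant '[[1,[-0.3,0.2,-0.4],0],[1,[-0.3,0.5,-0.8],0],[1,[-0.3,0.7,-1],0],[1,[-0.3,0.7,-1],0],[1,[-0.3,0.7,-1],0],[1,[-0.3,0.7,-1],0]]'
python3 - <<'E'
from h import *
d=bot.get_image("top"); t=d["image"][:,:,::-1]; s=bot.get_image("scene")["image"][:,:,::-1]
I=cv2.INTER_CUBIC
a=cv2.resize(t[235:335,395:505],(396,300),interpolation=I); b=cv2.resize(t[215:335,280:400],(396,300),interpolation=I)
c=cv2.resize(t[220:320,140:250],(396,300),interpolation=I); e=cv2.resize(s[90:270,160:400],(396,300),interpolation=I)
cv2.imwrite("pics/fin.png",np.vstack([np.hstack([a,b]),np.hstack([c,e])]))
E
```

```text
t: 45.55
tool_pos: [0.4502, -0.0939, 0.0876]
tool_rot: [3.082, 1.571, 2.938]
contact_force: [0.1, 0.2, -4.6]
gripper_width: 0.0149
t: 46.68
tool_pos: [0.4501, -0.0939, 0.2071]
tool_rot: [3.064, 1.57, 2.92]
contact_force: [1.0, 0.6, -0.8]
gripper_width: 0.0857
t: 47.42
tool_pos: [0.344, 0.0059, 0.2431]
tool_rot: [-2.832, 1.57, -2.977]
contact_force: [-0.2, -0.3, -0.6]
gripper_width: 0.0853
```

View pics/fin.png

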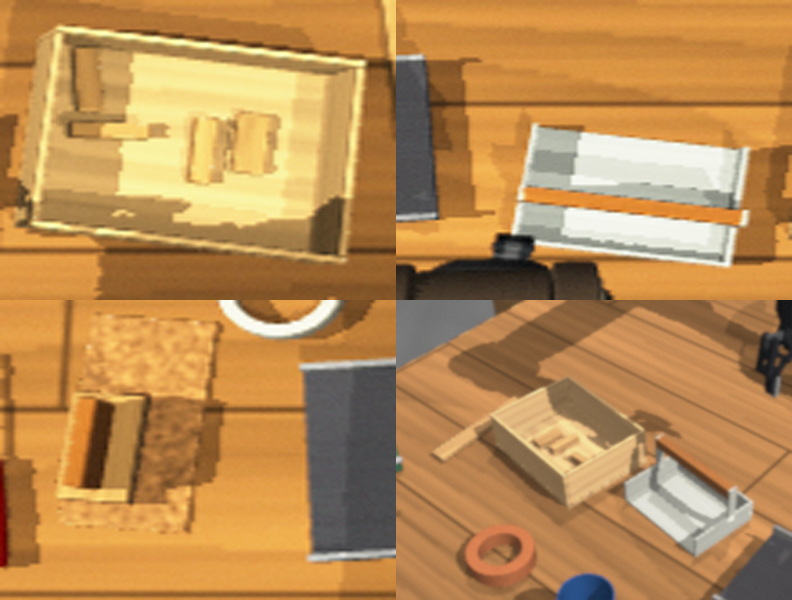

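The final picture shows 4 offcuts in the box, the scoop empty and flat on the bench, and the scraper upright. But the scraper now sits further toward the mat's outer (+y) edge, so it must have been knocked. I'll measure it.

```bash
python3 - <<'E'
from m import *
a=np.radians(-4.6);ex=np.array([np.cos(a),np.sin(a)]);ey=np.array([-ex[1],ex[0]])
for c in blobs((S>180)&(V>175)&(V<235)&(H<17),(155,176,248,286)):
    q,wh,_=rect(c,.076,"rib"); r=np.array(q)/1000-[.5555,.3845]; print("in mat frame mm",np.round([r@ex*1000,r@ey*1000],1))
for c in blobs((S>185)&(H<17)&(V>150),(300,400,270,310)): rect(c,.098,"bar")
shift([.5555,.4,.2])
E
```

```text
rib ctr [531.9 409.2] LxW [78.6 12.2] long axis deg -5.0
in mat frame mm [-25.5  22.8]
bar ctr [450.1 -93.2] LxW [168.9  13.8] long axis deg 82.1
t 47.58 shift units [0.36  3.504 1.269] zaxis deg -8.33
```

The scraper is at (-25, +23) mm in the mat frame, inside the ±80/±45 mm limits and upright, so I'll leave it. The arm is clear, so I hand in.

```bash
python3 -c "
from plant import bot
print(bot.sign_off())"
```

```text
the job is handed in; nothing more can be done
None
```

I finished the job and handed it in at about 48 s of robot time; no verdict is reported. I set the scoop flush against the plate's -y end and wiped all 4 offcuts present into it in two passes. The scraper then went back on the mat, and I carried the scoop level to the box. The moves allow no tilt, so I tipped it by pivoting it over the box's near wall while the front finger held the bar.

**Last checks:**
- **Offcuts:** all 4 lie in the box, and the plate was clear after the wipes.
- **Scoop:** empty and standing flat on the bench between the plate and the box, with its bar at (0.450, -0.093).
- **Arm:** clear of everything.
- **Bystanders:** none looked moved in the views I took, but I did not measure them again.

**One disagreement:** I set the scraper down near the mat's centre. At the end it measured (-25, +23) mm from that centre, so it was apparently knocked aside during the run. It still stands upright and inside the ±80/±45 mm limits, though it may overhang the mat edge by about 1 mm. I left it there.

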